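# Tuck the lost classroom pass under the weighted arm of the pass rack

## Robot

A 6-joint arm with a two-finger parallel gripper is mounted at the origin on the work surface. World frame = base frame: x ahead of the robot, y to its left, z up, the work surface at z = 0. Lengths are in m, angles in rad, forces in N, time in s.
With the tool pointing down it reaches from about 0.35 to 0.975 m from the base axis. Payload 4.9 kg.
Tool frame: the origin (TCP) lies at the very end of the fingers, on their centre line; the grasp point (between the pads) lies 19 mm behind it; z points along the fingers, x is the direction in which the jaws open and shut, and the axes are right-handed (so a half turn about z gives the same grasp; the last joint's range is limited). The gripper opens to 85 mm and grips with 20 to 120 N. Pads are 22 mm wide; open, the fingers measure 114 mm over their backs; the gripper's body (76 mm by 85 mm) begins 54 mm behind the grasp point. The pads swing forward as they close: fully open they stand 13 mm farther back than shut.
Start: joints at [0.985, 0.053, 1.613, -0, 1.476, -0.119], TCP at [0.281, 0.558, 0.204] pointing down, gripper open.
Joint ranges: [-3.01, 3.01], [-1.01, 2.22], [0.06, 2.58], [-1.02, 4.17], [0.09, 2.62], [-3.14, 3.14]. Speed limits (rad/s): [2.57, 2.57, 3.14, 3.14, 3.14, 3.14].

## Interface

Orientations are given as a rotation vector (axis times angle).
In Python, from station import readout, viewer, ctrl, nets gives the robot as it stands. The module is installed in compiled form; this text tells all that it offers.
- The arm moves only by the tool step_arm, never from a script. Its argument "moves" is a list that holds one entry, the list of rows, each a list of 4 numbers: the shift along the world's x, y, z in cm, then the turn about the world's z in rad. In form: [[[dx, dy, dz, yaw], ...]]. A call has 1 to 10 rows; each row shifts and turns the commanded pose from where the row before left it; what a row does not reach is not made up. A row lasts 1/12 s, in which the tool goes at most 41.7 mm and 7.16 degrees, less where a joint would pass 70% of its speed; a pose out of reach is approached as far as the arm can. A call is refused whole if a number of a shift passes 4.17 or a number of a turn 0.125, either way. A call with a gripper value outside its range is refused whole. "grip" is the closure, from 0 (fully open) to 1 (shut), set as the call begins (left out, the last holds). The fingers move at their own pace and stop on an object; "squeeze" is the grip in N (left out, the last holds). Time passes only in rows, so rows that do not move let the fingers close. It gives the time, the measured TCP pose, the force and the opening at its end, in the units of the state.
- readout.get_obs(): the state, without advancing time (a new reading comes with each control period).
- viewer.get_image(name): name is "scene" or "top"; returns the picture (400x640x3 uint8, blue, green, red); there is no depth.
- viewer.calibration(name): a dict with "camera_matrix" (3x3 intrinsics, pixels), "R" (3x3) and "t" (3): a world point X has camera coordinates R X + t. Camera axes: x right, y down, z forward; pixel columns grow to the right and rows downward; lengths in m; the calibration is good to about 2 mm. A picture is of the moment at which its call begins. calibration takes no time and is no camera call.
- ctrl.finish_job(): hands the job in, once; it reports no verdict.
Trained networks look in the newest picture that a camera, given by its name, has taken for a name from the list of things; names that differ only in an ending like _2 or _b are one class to them, and where a whole thing is asked for, a point or a joint stands for the part that bears it (a point fixed in the world has none). Each returns a list of dicts, best first, with "confidence" (0 to 1); they miss things now and then, are a little off and sometimes report something else, mostly with a low value. They report only what shows in the picture. A call takes as long as a camera call. They do not tell look-alikes from the thing itself.
- nets.masks_of(camera, thing): "region" (400x640 bool, what is visible of it) and "box" ([left, top, right, bottom] in pixels, round what is visible of it).
- nets.pinpoint(camera, thing): "at" ([column, row] in pixels: a listed point, or the origin of a listed thing).
The state is a dict: "t": time; "q": joint angles; "dq": joint speeds; "effort": joint torques, N m; "tool_pos": TCP position; "tool_rot": TCP orientation; "contact_force": force on the tool from outside, world axes, zero at the start; "wrist_torque": the same for the moment, N m; "opening": finger opening in m.
Only numpy, scipy, OpenCV 4.12 (cv2) and the standard library are available. Lean on these libraries where they do the work, as an engineer would, in place of code of your own. Each camera call takes 0.05 s, during which the arm holds its last target. There are 200 camera calls.

## Task

Pick up the long wooden classroom pass lying on the shelf and tuck it under the weighted steel arm of the pass rack, so that it lies flat and straight on top of the pile, its inner end up near the back stop, held down by the arm. Leave the short wooden tag where it is.

Things in the scene. Friction and masses are not known exactly. Their poses are not given: they have to be found in the camera images.
- pass: long wooden pass, flat slab 130 x 44 x 8 mm, small brass eyelet (flush, look only) at each end, both ends alike; loose, about 45 g, lying flat on the shelf. Origin at the centre of its underside, x along its length, y along its width, z up. As long and wide as the passes in the pile
- short_tag: a short wooden tag that is not wanted: 70 x 44 x 8 mm, same wood, lying flat on the shelf. Origin at the centre of its underside, x along its length.
- rack: fixed rack. Origin under the base at the pile's centre, x from open front to back stop, z up. Base 90 wide, 10 mm high, x -70 to 90. On it an immovable pile of passes 130 x 44 mm, centred on x = y = 0, top at z 34 mm; no side walls, front free. Back stop: face at x 66, 50 mm high, hinge cheeks to 71 mm. A pass fully home has its origin near (0, 0, 34) mm here. Arm sizes below are in this frame
- keeper (a joint): hinge of the weighted steel arm (28 mm wide, falls by itself); 0 at rest, grows as it lifts, about 0.14 rad with a pass under it. Hinge at x 76, z 62 mm; nose at x 20, 0.5 mm over the pile; from it a lip slopes up to the front at 22 degrees, ending at x -25, its underside 18 mm over the pile. A pass pushed along +x on the pile lifts it (a few N). Its weight's top: z 63 mm
Not all that is in view belongs to the job. Leave any black or orange look-alike of the pass alone.

How it is judged:
At the end, for the whole second after the job is handed in: The long pass lies at rest, flat (within 0.1 rad) on top of the pile under the arm, within 15 mm of the pile's centre line sideways, within 20 mm of fully home lengthwise, within 0.2 rad (11 degrees) of straight; the arm rests on it (0.1 to 0.2 rad); the short tag is within 30 mm of where it was (x of pass in the frame of rack between -0.02 and 0.01 m and y of pass in the frame of rack between -0.015 and 0.015 m and z of pass in the frame of rack between 0.03 and 0.039 m and angle between the x axis of pass and the x axis of rack, either way round below 0.2 rad and angle between pass's own z axis and vertical below 0.1 rad and value of joint keeper between 0.1 and 0.2 rad and distance of short_tag from where it was at the start of the episode below 0.03 m and linear speed of pass below 0.01 m/s); the robot touches nothing.
It fails at once if the short tag is moved by more than 30 mm (distance of short_tag from where it was at the start of the episode above 0.03 m).
It also fails if it takes over 45 s, if anything falls off the work surface, if the arm or the gripper's body presses on something with over 40 N, if the wrist force passes 120 N, or if a joint passes its speed limit or range.

## Working session

There is one attempt and no reset: what is moved stays moved. The work goes in short steps, Python scripts to look and compute and a tool call to move; the robot and the scene stay as the last step left them, time stands still between calls to the robot, and variables do not carry over. Pictures are saved under pics/ and viewed, about 8 in all and at most 12, crops included, and the job is handed in when it is done.

Besides the shell and the picture viewer there is one more tool, called after "Emit:" by a JSON object that holds its "api" and its "payload", one argument or row to a line. step_arm: Moves the arm, as the interface text tells. Its arguments: {"type":"object","properties":{"moves":{"type":"array","items":{"type":"array","items":{"type":"array","items":{"type":"number"}}}},"grip":{"type":"number"},"squeeze":{"type":"number"}},"required":["moves"]}

```bash
mkdir -p pics; cat > h.py <<'E'
import numpy as np, cv2
from station import readout, viewer, ctrl, nets
def ray(cam,px,z):
    c=viewer.calibration(cam);K=np.array(c["camera_matrix"]);R=np.array(c["R"]);t=np.array(c["t"]).ravel()
    o=-R.T@t; d=R.T@np.linalg.inv(K)@np.array([px[0],px[1],1.]); return o+d*(z-o[2])/d[2]
def proj(cam,X):
    c=viewer.calibration(cam);K=np.array(c["camera_matrix"]);p=K@(np.array(c["R"])@np.asarray(X,float)+np.array(c["t"]).ravel());return p[:2]/p[2]
E
python3 - <<'E'
from h import *
for c in ("top","scene"):
    im=viewer.get_image(c); cv2.imwrite(f"pics/{c}0.png",im)
    k=viewer.calibration(c); R=np.array(k["R"]); print(c,-R.T@np.array(k["t"]).ravel(),R[2])
    for n in ("pass","short_tag","rack","keeper"):
        for f in ("masks_of","pinpoint"):
            try:
                for d in getattr(nets,f)(c,n): print(c,n,round(d["confidence"],2),d.get("box",d.get("at")))
            except Exception as e: print(c,n,f,e)
print(readout.get_obs())
E
```

```text
top [ 0.36049094 -0.08081782  1.35813184] [ 0.16594981 -0.02157298 -0.9858982 ]
top pass 0.92 [361.9, 257.8, 410.8, 288.3]
top pass 0.83 [413.3, 215.2, 466.8, 239.3]
top pass 0.82 [382.4, 191.5, 399.6, 234.6]
top pass 0.91 [386.6, 273.2]
top pass 0.64 [437.1, 225.4]
top pass 0.62 [391.4, 213.3]
top short_tag 0.8 [316.4, 219.3, 337.6, 243.2]
top short_tag 0.74 [326.4, 232.2]
top rack 0.96 [216.8, 142.0, 269.1, 206.7]
top rack 0.59 [238.6, 180.5]
top keeper 0.66 [234.5, 144.6, 254.4, 183.1]
top keeper pinpoint it knows: pass, rack, short_tag
scene [ 1.01621787 -0.67695585  0.79004302] [-0.44472075  0.5478992  -0.7085407 ]
scene pass 0.97 [239.5, 244.3, 292.3, 279.6]
scene pass 0.93 [196.7, 207.6, 246.9, 239.3]
scene pass 0.85 [183.4, 265.2, 240.0, 322.3]
scene pass 0.91 [266.2, 261.7]
scene pass 0.65 [224.7, 222.1]
scene pass 0.57 [212.3, 291.3]
scene short_tag 0.87 [284.7, 196.0, 317.4, 217.1]
scene short_tag 0.97 [298.5, 207.0]
scene rack 0.9 [364.5, 155.9, 427.2, 202.1]
scene rack 0.9 [393.3, 175.1]
scene keeper 0.62 [387.2, 155.2, 419.8, 180.8]
scene keeper pinpoint it knows: pass, rack, short_tag
{'t': 0.8, 'q': array([ 9.84998729e-01,  5.26815264e-02,  1.61285212e+00,  3.13560898e-05,
        1.47599926e+00, -1.19032125e-01]), 'dq': array([ 0.00074392,  0.00080668,  0.00067204,  0.00104157,  0.00169835,
       -0.00163508]), 'effort': array([-2.82656350e-03, -3.93656588e+01, -3.70434093e+01, -1.52697307e-04,
        7.40151900e-04,  4.45923661e-06]), 'tool_pos': array([0.28126173, 0.55814241, 0.20354367]), 'tool_rot': array([-2.67492684e+00, -1.64743293e+00, -6.46109855e-05]), 'contact_force': array([-0.75421515, -0.32204209,  0.02308285]), 'wrist_torque': array([-0.00971643, -0.00799925,  0.03803042]), 'opening': 0.08530984523175522}
```

```bash
python3 - <<'E'
import cv2
a=cv2.imread("pics/top0.png")[125:305,195:495]; cv2.imwrite("pics/c1.png",cv2.resize(a,(780,468),interpolation=2))
b=cv2.imread("pics/scene0.png")[130:340,160:450]; cv2.imwrite("pics/c2.png",cv2.resize(b,(783,567),interpolation=2))
E
```

```text
(no output)
```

View pics/c1.png

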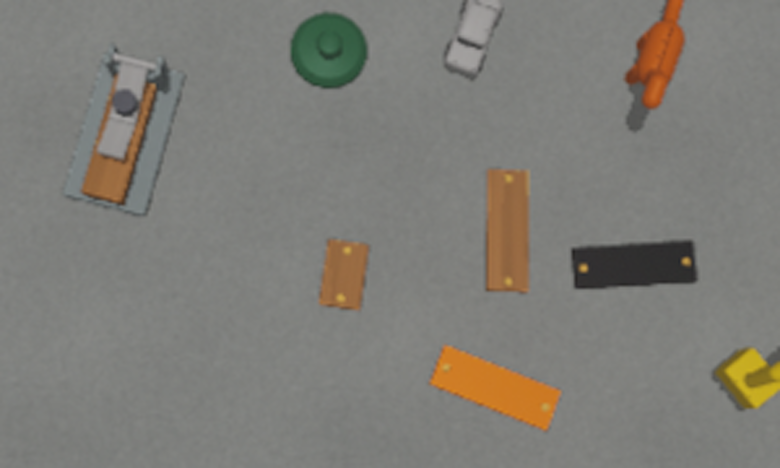

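View pics/c2.png

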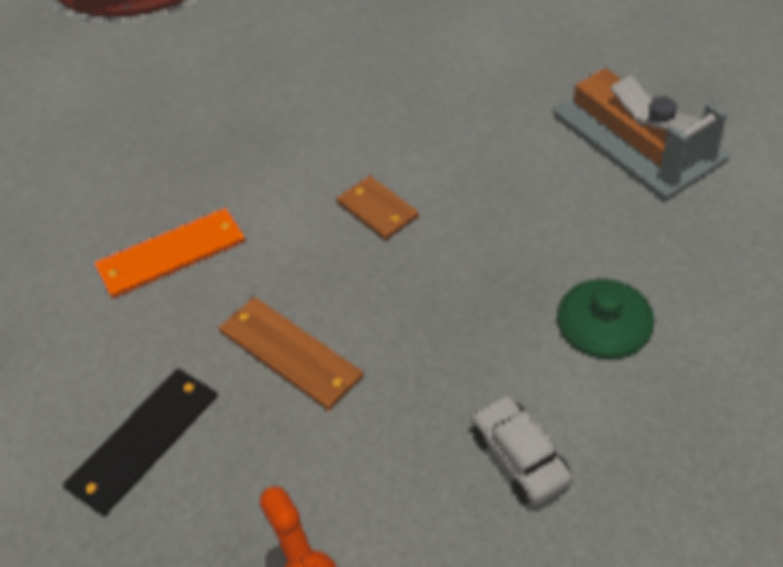

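The top view shows the candidates: long wooden pass (391,213), black look-alike (437,225), orange look-alike (386,273), short tag (327,231). The rack is at (240,175), with its open front facing down-left in the image. I choose the wooden slab at (391,213). Next I'll fit poses for it and the rack in both views.

```bash
cat >> h.py <<'E'
from scipy.optimize import minimize
def boxpts(x0,x1,y0,y1,z0,z1): return np.array([[x,y,z] for x in (x0,x1) for y in (y0,y1) for z in (z0,z1)],float)/1000
PASS=[boxpts(-65,65,-22,22,0,8)]
TAG=[boxpts(-35,35,-22,22,0,8)]
RACK=[boxpts(-70,90,-45,45,0,10),boxpts(-65,65,-22,22,10,34),boxpts(66,86,-20,20,10,50)]
S=4
def world(p,P):
    c,s=np.cos(p[2]),np.sin(p[2]); z=p[3] if len(p)>3 else 0
    return P@np.array([[c,-s,0],[s,c,0],[0,0,1]]).T+[p[0],p[1],z]
def render(cam,boxes,p,off,sh):
    m=np.zeros((sh[0]*S,sh[1]*S),np.uint8)
    for B in boxes:
        q=np.array([proj(cam,X) for X in world(p,B)])
        q=(q-off+0.5)*S-0.5
        h=cv2.convexHull(q.astype(np.float32))
        cv2.fillPoly(m,[np.round(h*16).astype(np.int32)],255,shift=4)
    return cv2.resize(m,(sh[1],sh[0]),interpolation=cv2.INTER_AREA)/255.
def fit(obs,boxes,p0):
    # obs: {cam: soft mask full size}
    def cost(p):
        e=0
        for cam,M in obs.items():
            ys,xs=np.where(M>.5); a,b=max(ys.min()-12,0),ys.max()+12; l,r=max(xs.min()-12,0),xs.max()+12
            e+=np.abs(render(cam,boxes,p,np.array([l,a]),(b-a,r-l))-M[a:b,l:r]).sum()/M.sum()
        return e
    p0=np.array(p0,float)
    d=np.array([.01,.01,.1,.006])[:len(p0)]
    for k in range(3):
        r=minimize(cost,p0,method="Nelder-Mead",options=dict(initial_simplex=np.vstack([p0]+[p0+d[i]*np.eye(len(p0))[i]/(1+k) for i in range(len(p0))]),maxiter=150)); p0=r.x
    return r.x,r.fun
def wood(im,box,lo=60):
    M=np.zeros(im.shape[:2]); l,t,r,b=[int(v) for v in box]; s=(im.max(2).astype(float)-im.min(2))
    w=s[t-4:b+5,l-4:r+5]; hi=np.percentile(w,85); bg=np.percentile(w,5); M[t-4:b+5,l-4:r+5]=np.clip((w-bg)/(np.median(w[w>hi*.6])-bg)*1.0,0,1); return M
E
python3 - <<'E'
from h import *
T,Sc=cv2.imread("pics/top0.png"),cv2.imread("pics/scene0.png")
obs={"top":wood(T,[382,191,400,235]),"scene":wood(Sc,[240,244,292,280])}
p0=ray("top",(391,213),.008)
for o in (obs,{"top":obs["top"]},{"scene":obs["scene"]}):print("pass",p0,fit(o,PASS,[p0[0],p0[1],0.02]))
print("pass z",fit(obs,PASS,[p0[0],p0[1],0.02,0]))
tg={"top":wood(T,[316,219,338,243]),"scene":wood(Sc,[285,196,317,217])}
t0=ray("top",(326.5,231),.008); print("tag",t0,fit(tg,TAG,[*t0[:2],-.15,0]))
ro={c:nets.masks_of(c,"rack")[0]["region"].astype(float) for c in ("top","scene")}
r0=ray("top",(241,177),.01)
for o in (ro,{"top":ro["top"]},{"scene":ro["scene"]}): r=fit(o,RACK,[r0[0],r0[1],-.25]);print("rack",r)
r,_=fit(ro,RACK,[r0[0],r0[1],-.25]); p,_=fit(obs,PASS,[p0[0],p0[1],0.02])
out=[]
for cam,im,(a,b,c,d) in (("top",T,(135,245,210,405)),("scene",Sc,(145,290,230,440))):
    big=cv2.resize(im,None,fx=4,fy=4,interpolation=2)
    for B,q in ((RACK,r),(PASS,p)):
        for X in B:
            P=np.array([proj(cam,x) for x in world(q,X)]); P=np.round((P+.5)*4).astype(int)
            for i in range(8):
                for j in (1,2,4):
                    if not i&j: cv2.line(big,tuple(map(int,P[i])),tuple(map(int,P[i|j])),(0,255,0),1)
    crop=big[a*4:b*4,c*4:d*4]; cv2.imwrite(f"pics/ov_{cam}.png",cv2.resize(crop,None,fx=780/crop.shape[1],fy=780/crop.shape[1]))
E
```

```text
Traceback (most recent call last):
  File "h.py", line 36, in fit
    r=minimize(cost,p0,method="Nelder-Mead",options=dict(initial_simplex=np.vstack([p0]+[p0+d[i]*np.eye(len(p0))[i]/(1+k) for i in range(len(p0))]),maxiter=150)); p0=r.x
  File "h.py", line 31, in cost
    e+=np.abs(render(cam,boxes,p,np.array([l,a]),(b-a,r-l))-M[a:b,l:r]).sum()/M.sum()
              ~~~~~~^^^^^^^^^^^^^^^^^^^^^^^^^^^^^^^^^^^^^^^
  File "h.py", line 20, in render
    q=np.array([proj(cam,X) for X in world(p,B)])
                ~~~~^^^^^^^
  File "h.py", line 7, in proj
    c=viewer.calibration(cam);K=np.array(c["camera_matrix"]);p=K@(np.array(c["R"])@np.asarray(X,float)+np.array(c["t"]).ravel());return p[:2]/p[2]
ValueError: time passes only in moves, steps and waits
```

```bash
sed -i 's/viewer\.calibration(cam)/CAL[cam]/; 3i CAL={k:viewer.calibration(k) for k in ("top","scene")}' h.py
cat > f.py <<'E'
from h import *
T,Sc=cv2.imread("pics/top0.png"),cv2.imread("pics/scene0.png")
obs={"top":wood(T,[382,191,400,235]),"scene":wood(Sc,[240,244,292,280])}
p0=ray("top",(391,213),.008)
for o in (obs,{"top":obs["top"]},{"scene":obs["scene"]}):print("pass",fit(o,PASS,[p0[0],p0[1],0.02]))
print("pass z",fit(obs,PASS,[p0[0],p0[1],0.02,0]))
tg={"top":wood(T,[316,219,338,243]),"scene":wood(Sc,[285,196,317,217])}
t0=ray("top",(326.5,231),.008); print("tag",t0,fit(tg,TAG,[*t0[:2],-.15,0]))
ro={c:nets.masks_of(c,"rack")[0]["region"].astype(float) for c in ("top","scene")}
r0=ray("top",(241,177),.01)
for o in (ro,{"top":ro["top"]},{"scene":ro["scene"]}): r=fit(o,RACK,[r0[0],r0[1],-.25]);print("rack",r)
r,_=fit(ro,RACK,[r0[0],r0[1],-.25]); p,_=fit(obs,PASS,[p0[0],p0[1],0.02])
for cam,im,(a,b,c,d) in (("top",T,(135,245,210,405)),("scene",Sc,(145,290,230,440))):
    big=cv2.resize(im,None,fx=4,fy=4,interpolation=2)
    for B,q in ((RACK,r),(PASS,p)):
        for X in B:
            P=np.array([proj(cam,x) for x in world(q,X)]); P=np.round((P+.5)*4).astype(int)
            for i in range(8):
                for j in (1,2,4):
                    if not i&j: cv2.line(big,tuple(map(int,P[i])),tuple(map(int,P[i|j])),(0,255,0),1)
    crop=big[a*4:b*4,c*4:d*4]; cv2.imwrite(f"pics/ov_{cam}.png",cv2.resize(crop,None,fx=780/crop.shape[1],fy=780/crop.shape[1]))
E
time python3 f.py
```

```text
pass (array([ 0.5505918 , -0.30864895, -0.0183844 ]), np.float64(0.19278440717153472))
pass (array([ 0.55105658, -0.30889358, -0.02556825]), np.float64(0.06745689848422547))
pass (array([ 0.55031713, -0.30892315, -0.01897281]), np.float64(0.12079072919490375))
pass z (array([ 0.55081763, -0.30872798, -0.01907756, -0.00064909]), np.float64(0.18773976996181208))
tag [ 0.49905203 -0.13410069  0.008     ] (array([ 5.01796056e-01, -1.34933595e-01, -1.29043597e-01,  2.24216466e-04]), np.float64(0.26064672259842436))
rack (array([ 0.64026145,  0.10241986, -0.23259194]), np.float64(0.19773094689347803))
rack (array([ 0.6395548 ,  0.10127006, -0.23057886]), np.float64(0.04363373232429825))
rack (array([ 0.63692878,  0.10708725, -0.23612802]), np.float64(0.11576140963183791))
real	0m8.085s
user	0m8.269s
sys	0m0.224s
```

View pics/ov_top.png

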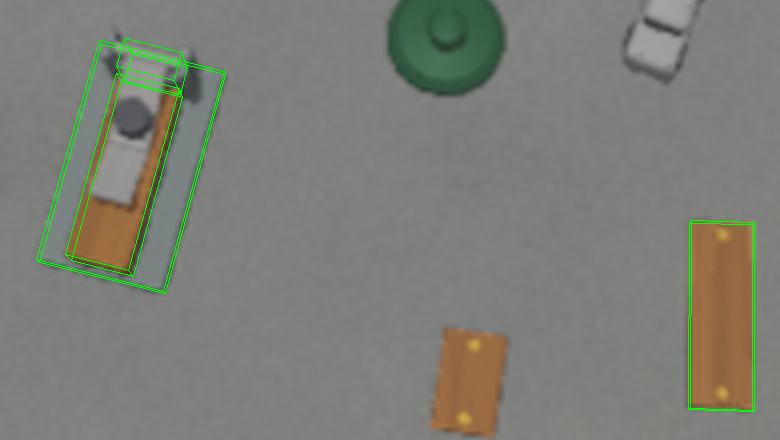

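View pics/ov_scene.png

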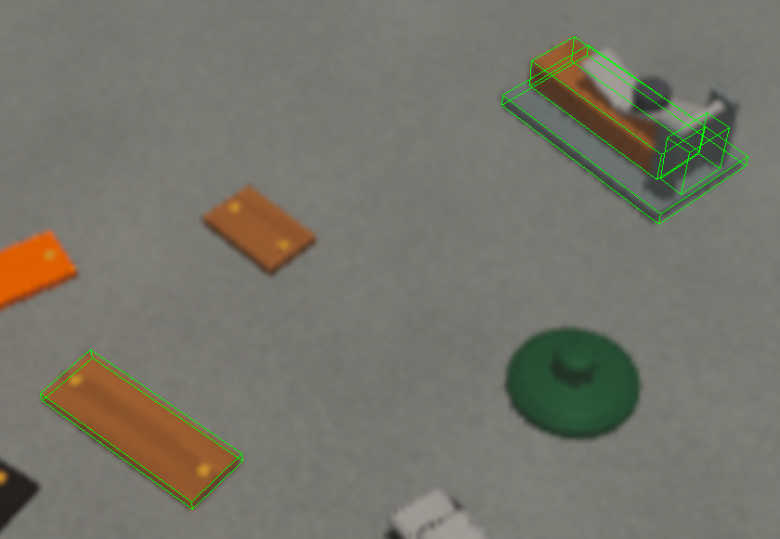

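The fits agree. The pass is at (0.5505, -0.3085) with yaw -0.02, lying on z=0. The rack is at about (0.640, 0.102) with yaw -0.233. The close crop confirms the chosen slab is plain wood, long and with two eyelets. I'll grip its near end at about (0.503, -0.3075).

Emit:
{"api": "step_arm", "payload": {
  "moves": [
    [[0.9, -3.4, 0, 0.045], [0.9, -3.4, 0, 0.045], [0.9, -3.4, 0, 0.045], [0.9, -3.4, 0, 0.045], [0.9, -3.4, 0, 0.045], [0.9, -3.4, 0, 0.045], [0.9, -3.4, 0, 0.045], [0.9, -3.4, 0, 0.045], [0.9, -3.4, 0, 0.045], [0.9, -3.4, 0, 0.042]]
  ],
  "grip": 0.3
}}

```text
t: 1.73
tool_pos: [0.3713, 0.2166, 0.2037]
tool_rot: [2.24, 2.202, 0.001]
contact_force: [0.6, -0.7, -1.2]
opening: 0.0597
```

Emit:
{"api": "step_arm", "payload": {
  "moves": [
    [[0.9, -3.4, 0, 0], [0.9, -3.4, 0, 0], [0.9, -3.4, 0, 0], [0.9, -3.4, 0, 0], [0.9, -3.4, 0, 0], [0.9, -3.4, 0, 0], [0.9, -3.4, 0, 0], [0.9, -3.4, 0, 0], [0.9, -3.4, 0, 0], [0.9, -3.4, 0, 0]]
  ]
}}

```text
t: 2.57
tool_pos: [0.4614, -0.1238, 0.2038]
tool_rot: [2.243, 2.198, 0.001]
contact_force: [0.4, 0.9, -0.6]
opening: 0.0596
```

```bash
cat > s.py <<'E'
from h import *
from scipy.spatial.transform import Rotation as Ro
o=readout.get_obs(); R=Ro.from_rotvec(o["tool_rot"]).as_matrix()
print("t",round(o["t"],2),"pos",o["tool_pos"].round(4),"jaw yaw",np.arctan2(R[1,0],R[0,0]).round(4),"z",R[:,2].round(3),"F",o["contact_force"].round(1),"op",round(o["opening"],4))
E
python3 s.py
```

```text
t 2.57 pos [ 0.4614 -0.1238  0.2038] jaw yaw 1.5505 z [ 0.001 -0.    -1.   ] F [ 0.4  0.9 -0.6] op 0.0596
```

Emit:
{"api": "step_arm", "payload": {
  "moves": [
    [[0.6, -2.7, -1, 0], [0.6, -2.7, -1, 0], [0.6, -2.7, -1, 0], [0.6, -2.7, -1, 0], [0.6, -2.7, -1, 0], [0.6, -2.7, -1, 0], [0.5, -2.2, -2, 0], [0, 0, -3, 0], [0, 0, -3, 0], [0, 0, 0, 0]]
  ]
}}

```text
t: 3.4
tool_pos: [0.4981, -0.3032, 0.0564]
tool_rot: [-2.235, -2.19, 0.002]
contact_force: [-1.0, 0.6, -1.5]
opening: 0.0599
```

Emit:
{"api": "step_arm", "payload": {
  "moves": [
    [[0, 0, -2, 0], [0, 0, -1.5, 0], [0, 0, -0.8, 0], [0, 0, 0, 0], [0, 0, 0, 0]]
  ]
}}

```text
t: 3.82
tool_pos: [0.5027, -0.3059, 0.0215]
tool_rot: [2.242, 2.199, 0.0]
contact_force: [0.5, 0.1, 0.7]
opening: 0.0599
```

```bash
python3 s.py; python3 - <<'E'
from h import *
im=viewer.get_image("scene"); cv2.imwrite("pics/g1.png",cv2.resize(im[190:320,180:340],(738,600),interpolation=2))
E
```

```text
t 3.82 pos [ 0.5027 -0.3059  0.0215] jaw yaw 1.5514 z [ 0.001 -0.    -1.   ] F [0.5 0.1 0.7] op 0.0599
```

View pics/g1.png

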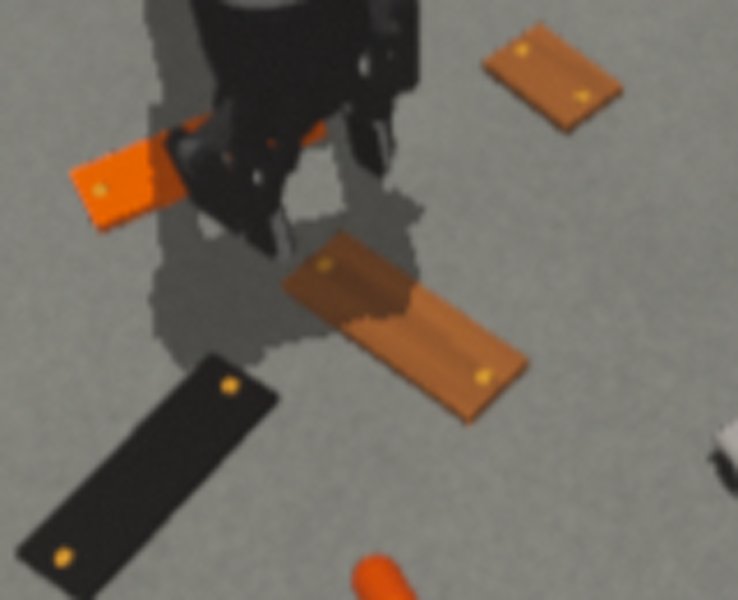

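The crop shows the open fingers straddling the near end of the wooden pass, around crop (325,240), clear of the black and orange look-alikes. I'll descend and close.

Emit:
{"api": "step_arm", "payload": {
  "moves": [
    [[0, -0.15, -0.8, 0], [0, 0, -0.6, 0], [0, 0, -0.3, 0], [0, 0, -0.1, 0], [0, 0, 0, 0]]
  ]
}}

```text
t: 4.28
tool_pos: [0.5019, -0.3071, 0.0019]
tool_rot: [-2.243, -2.199, 0.0]
contact_force: [0.8, -1.2, 0.9]
opening: 0.0597
```

Emit:
{"api": "step_arm", "payload": {
  "moves": [
    [[0, 0, 0, 0], [0, 0, 0, 0], [0, 0, 0, 0], [0, 0, 0, 0], [0, 0, 0, 0], [0, 0, 0, 0]]
  ],
  "grip": 1,
  "squeeze": 40
}}

```text
t: 4.78
tool_pos: [0.5023, -0.3074, 0.0026]
tool_rot: [2.243, 2.199, 0.0]
contact_force: [-0.3, 0.6, 0.5]
opening: 0.0003
```

```bash
python3 s.py; python3 - <<'E'
from h import *
a=viewer.get_image("scene");b=viewer.get_image("top"); 
cv2.imwrite("pics/g2.png",np.hstack([cv2.resize(a[190:320,180:310],(400,400),interpolation=2),cv2.resize(b[175:305,330:460],(400,400),interpolation=2)]))
E
```

```text
t 4.78 pos [ 0.5023 -0.3074  0.0026] jaw yaw 1.551 z [ 0. -0. -1.] F [-0.3  0.6  0.5] op 0.0003
```

View pics/g2.png

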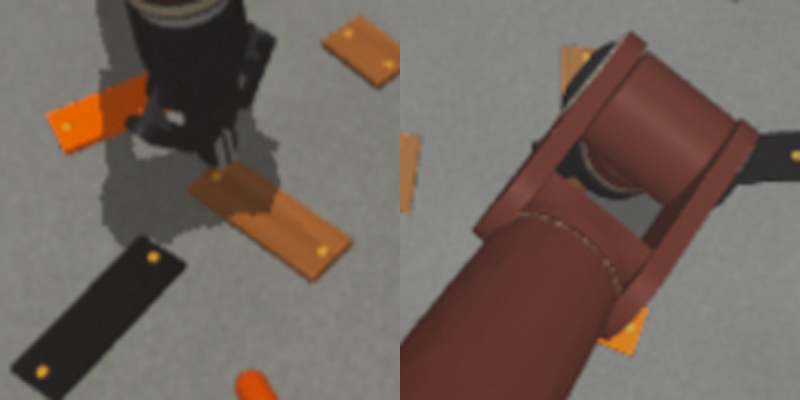

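```bash
python3 - <<'E'
from h import *
for z in (0,.01,.02,.03): 
    p=proj("scene",(.5023,-.3074,z)); print(z,p,(p-[180,190])/.325)
a=viewer.get_image("scene")
print(fit({"scene":wood(a,[240,244,292,280])},PASS,[.5505,-.3085,-.02]))
cv2.imwrite("pics/g3.png",cv2.resize(a[200:290,215:315],(800,720),interpolation=2)[:600])
E
```

```text
0 [252.58054891 249.74812213] [223.32476587 183.84037579]
0.01 [252.00375011 247.12530058] [221.55000034 175.77015565]
0.02 [251.41858207 244.46442237] [219.74948329 167.58283807]
0.03 [250.8248613  241.76465314] [217.92265014 159.27585583]
(array([ 0.55228938, -0.30956036, -0.0233952 ]), np.float64(0.3912353451817038))
```

View pics/g3.png

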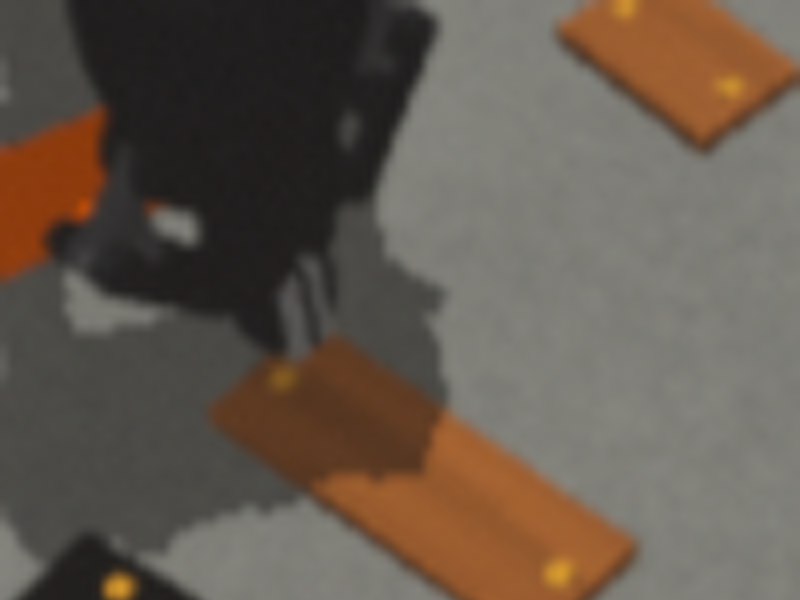

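The closed tips show at (252.5,243.7), but the reported TCP projects to row 249. Together with zero contact force, that suggests the fingers closed about 2 cm above the pass. I'll reopen and feel downward in small steps.

Emit:
{"api": "step_arm", "payload": {
  "moves": [
    [[0, 0, 0, 0], [0, 0, 0, 0], [0, 0, 0, 0], [0, 0, 0, 0], [0, 0, -0.2, 0], [0, 0, -0.2, 0], [0, 0, -0.2, 0], [0, 0, 0, 0]]
  ],
  "grip": 0.3
}}

```text
t: 5.6
tool_pos: [0.5018, -0.307, -0.0043]
tool_rot: [-2.242, -2.198, 0.0]
contact_force: [-0.3, 0.0, 0.4]
opening: 0.0602
```

Emit:
{"api": "step_arm", "payload": {
  "moves": [
    [[0, 0, -0.2, 0], [0, 0, -0.2, 0], [0, 0, 0, 0], [0, 0, 0, 0]]
  ]
}}

```text
t: 5.93
tool_pos: [0.5021, -0.3073, -0.0077]
tool_rot: [-2.243, -2.199, 0.0]
contact_force: [-0.1, 1.2, -0.1]
opening: 0.0598
```

Emit:
{"api": "step_arm", "payload": {
  "moves": [
    [[0, 0, -0.2, 0], [0, 0, -0.2, 0], [0, 0, 0, 0], [0, 0, 0, 0]]
  ]
}}

```text
t: 6.27
tool_pos: [0.5021, -0.3073, -0.0117]
tool_rot: [-2.243, -2.199, 0.0]
contact_force: [0.6, 0.6, -0.3]
opening: 0.06
```

Emit:
{"api": "step_arm", "payload": {
  "moves": [
    [[0, 0, -0.2, 0], [0, 0, -0.2, 0], [0, 0, 0, 0], [0, 0, 0, 0]]
  ]
}}

```text
t: 6.6
tool_pos: [0.5021, -0.3073, -0.0158]
tool_rot: [-2.243, -2.199, 0.0]
contact_force: [0.4, 0.2, -0.4]
opening: 0.0595
```

Emit:
{"api": "step_arm", "payload": {
  "moves": [
    [[0, 0, -0.2, 0], [0, 0, 0, 0], [0, 0, 0, 0]]
  ]
}}

```text
t: 6.85
tool_pos: [0.5021, -0.3073, -0.0177]
tool_rot: [-2.243, -2.199, 0.0]
contact_force: [-0.2, 0.1, -0.5]
opening: 0.06
```

```bash
python3 s.py; python3 - <<'E'
from h import *
a=viewer.get_image("scene")
cv2.imwrite("pics/g4.png",cv2.resize(a[200:290,215:315],(800,720),interpolation=2)[:600])
E
```

```text
t 6.85 pos [ 0.5021 -0.3073 -0.0177] jaw yaw 1.551 z [-0.  0. -1.] F [-0.2  0.1 -0.5] op 0.06
```

View pics/g4.png

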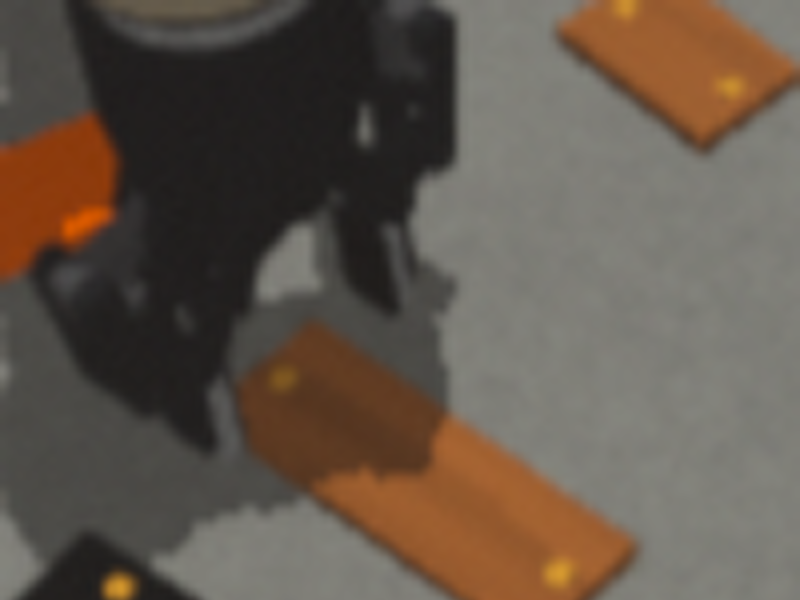

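```bash
python3 - <<'E'
from h import *
for z in (0,.005,.01):
    print(z,ray("scene",(215+228/8,200+450/8),z).round(4),ray("scene",(215+398/8,200+310/8),z).round(4))
print(ray("scene",(252.5,243.7),.022))
E
```

```text
0 [ 0.4988 -0.3338  0.    ] [ 0.5023 -0.2659 -0.    ]
0.005 [ 0.5021 -0.3359  0.005 ] [ 0.5056 -0.2685  0.005 ]
0.01 [ 0.5053 -0.3381  0.01  ] [ 0.5088 -0.2711  0.01  ]
[ 0.50405127 -0.3052345   0.022     ]
```

The tips now stand about 4 mm above the surface, on both sides of the pass end at x≈0.502. So the true tips are about 2 cm above the reported TCP. Closing now.

Emit:
{"api": "step_arm", "payload": {
  "moves": [
    [[0, 0, 0, 0], [0, 0, 0, 0], [0, 0, 0, 0], [0, 0, 0, 0], [0, 0, 0, 0], [0, 0, 0, 0]]
  ],
  "grip": 1,
  "squeeze": 40
}}

```text
t: 7.4
tool_pos: [0.5023, -0.3074, -0.0175]
tool_rot: [2.243, 2.199, 0.0]
contact_force: [0.7, -0.0, 0.7]
opening: 0.0001
```

Missed again with no contact, so the tips are still just above the slab. I'll reopen and descend until I feel the surface.

Emit:
{"api": "step_arm", "payload": {
  "moves": [
    [[0, 0, 0, 0], [0, 0, 0, 0], [0, 0, 0, 0], [0, 0, 0, 0], [0, 0, -0.2, 0], [0, 0, -0.2, 0], [0, 0, 0, 0], [0, 0, 0, 0]]
  ],
  "grip": 0.3
}}

```text
t: 8.07
tool_pos: [0.502, -0.3072, -0.0219]
tool_rot: [-2.243, -2.199, 0.0]
contact_force: [0.1, -0.2, -0.1]
opening: 0.0597
```

Emit:
{"api": "step_arm", "payload": {
  "moves": [
    [[0, 0, -0.2, 0], [0, 0, 0, 0], [0, 0, 0, 0]]
  ]
}}

```text
t: 8.32
tool_pos: [0.5021, -0.3073, -0.0237]
tool_rot: [-2.243, -2.199, 0.0]
contact_force: [-0.2, -0.0, 0.1]
opening: 0.0599
```

Emit:
{"api": "step_arm", "payload": {
  "moves": [
    [[0, 0, -0.2, 0], [0, 0, 0, 0], [0, 0, 0, 0]]
  ]
}}

```text
t: 8.57
tool_pos: [0.5021, -0.3073, -0.0257]
tool_rot: [-2.243, -2.199, 0.0]
contact_force: [-0.3, 1.1, 0.2]
opening: 0.06
```

```bash
python3 s.py; python3 - <<'E'
from h import *
a=viewer.get_image("scene")
print(fit({"scene":wood(a,[240,244,292,280])},PASS,[.5505,-.3085,-.02]))
cv2.imwrite("pics/g5.png",cv2.resize(a[200:290,215:315],(800,720),interpolation=2)[:600])
E
```

```text
t 8.57 pos [ 0.5021 -0.3073 -0.0257] jaw yaw 1.551 z [-0.  0. -1.] F [-0.3  1.1  0.2] op 0.06
(array([ 0.55093251, -0.30933136, -0.01798324]), np.float64(0.3992446809836596))
```

View pics/g5.png

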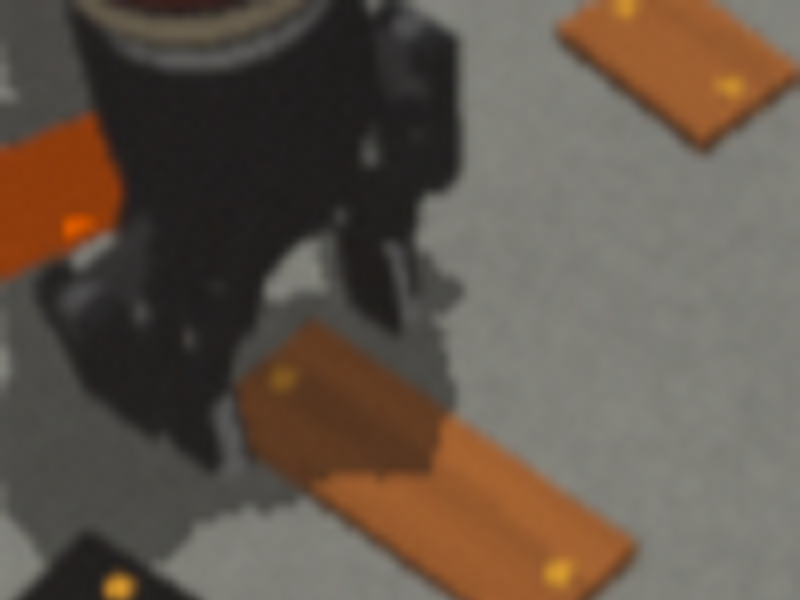

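Emit:
{"api": "step_arm", "payload": {
  "moves": [
    [[0, 0, 0, 0], [0, 0, 0, 0], [0, 0, 0, 0], [0, 0, 0, 0], [0, 0, 0, 0], [0, 0, 0, 0]]
  ],
  "grip": 1
}}

```text
t: 9.12
tool_pos: [0.5027, -0.3077, -0.025]
tool_rot: [2.243, 2.199, 0.0]
contact_force: [0.3, -0.4, 2.6]
opening: 0.0423
```

Gripped: opening is 42 mm with the slab between the fingers. I'll lift it 13 cm, and in the meantime refine the rack pose from the pile's wood and check the slab in the hand.

Emit:
{"api": "step_arm", "payload": {
  "moves": [
    [[0, 0, 0.5, 0], [0, 0, 1.5, 0], [0, 0, 2, 0], [0, 0, 3, 0], [0, 0, 3, 0], [0, 0, 2, 0], [0, 0, 1, 0], [0, 0, 0, 0], [0, 0, 0, 0]]
  ]
}}

```text
t: 9.87
tool_pos: [0.5019, -0.3071, 0.1038]
tool_rot: [-2.243, -2.199, 0.0]
contact_force: [0.3, 0.1, -0.9]
opening: 0.0423
```

```bash
python3 s.py; cat > r.py <<'E'
from h import *
T,Sc=cv2.imread("pics/top0.png"),cv2.imread("pics/scene0.png")
def sat(im): return im.max(2).astype(float)-im.min(2)
pile=[boxpts(-65,65,-22,22,10,34)]; roi0=[boxpts(-82,-30,-36,36,10,34)]
base=np.array([.640,.102,-.233])
O={}
for cam,im,bx in (("top",T,[216,142,270,207]),("scene",Sc,[364,155,428,203])):
    l,t,r,b=[v+d for v,d in zip(bx,(-6,-6,6,6))]
    W=render(cam,roi0,base,np.array([l,t]),(b-t,r-l))>.5
    s=sat(im)[t:b,l:r]; bg=np.percentile(s[W],5)
    m=render(cam,pile,base,np.array([l,t]),(b-t,r-l))>.95
    top=render(cam,[boxpts(-65,65,-22,22,33.9,34)],base,np.array([l,t]),(b-t,r-l))>.95
    hi=np.median(s[W&m]); print(cam,bg,hi,np.median(s[W&top]))
    O[cam]=(np.array([l,t]),(b-t,r-l),W,np.clip((s-bg)/(.85*(hi-bg)),0,1))
def cost(p,cams):
    return sum(np.abs(render(c,pile,p,O[c][0],O[c][1])-O[c][3])[O[c][2]].sum()/O[c][2].sum() for c in cams)
for cams in (("top","scene"),("top",),("scene",)):
    p=base
    for k in (1,2,4): 
        q=minimize(cost,p,args=(cams,),method="Nelder-Mead",options=dict(initial_simplex=np.vstack([p]+[p+np.diag([.008,.008,.08])[i]/k for i in range(3)]))); p=q.x
    print(cams,p.round(4),q.fun)
E
python3 r.py
python3 - <<'E'
from h import *
a=viewer.get_image("scene"); b=viewer.get_image("top")
cv2.imwrite("pics/s5.png",a);cv2.imwrite("pics/t5.png",b)
print(proj("scene",(.5505,-.3085,.13)))
for c in("scene","top"): print([(round(d["confidence"],2),d["box"]) for d in nets.masks_of(c,"pass")])
E
```

```text
t 9.87 pos [ 0.5019 -0.3071  0.1038] jaw yaw 1.551 z [-0.001  0.001 -1.   ] F [ 0.3  0.1 -0.9] op 0.0423
top 2.0 88.0 89.0
scene 5.0 62.0 91.0
('top', 'scene') [ 0.6405  0.1023 -0.2326] 0.19597639417861637
('top',) [ 0.6419  0.1036 -0.224 ] 0.05336775114494736
('scene',) [ 0.6394  0.1031 -0.2282] 0.13216209858556424
[260.32968973 223.02220814]
[(0.81, [184.4, 266.9, 239.2, 323.7]), (0.79, [198.9, 214.1, 238.5, 240.6]), (0.73, [236.0, 203.9, 286.7, 245.1]), (0.63, [286.2, 196.2, 315.9, 218.6])]
[(0.47, [388.6, 181.9, 405.1, 194.4]), (0.28, [314.1, 220.1, 338.1, 244.4])]
```

```bash
python3 - <<'E'
from h import *
a=cv2.imread("pics/s5.png")
M=wood(a,[236,204,287,245])
# 5-param fit: x,y,yaw,z,pitch, ignoring gripper-covered outer half by restricting to dark-free pixels
def P(p):
    B=PASS[0].copy(); B[:,0]+=0.048; c,s=np.cos(p[4]),np.sin(p[4])
    B=np.c_[B[:,0]*c-B[:,2]*s,B[:,1],B[:,0]*s+B[:,2]*c]; B[:,0]-=0.048
    return world(p[:4],B)
off=np.array([225,190]); sh=(70,75); W=a[190:260,225:300].max(2)>55
Mi=M[190:260,225:300]
def cost(p):
    q=np.array([proj("scene",X) for X in P(p)]); m=np.zeros((sh[0]*4,sh[1]*4),np.uint8)
    cv2.fillPoly(m,[np.round(cv2.convexHull((((q-off)+.5)*4-.5).astype(np.float32))*16).astype(np.int32)],255,shift=4)
    r=cv2.resize(m,(sh[1],sh[0]),interpolation=3)/255.
    return np.abs(r-Mi)[W].sum()
p0=np.array([.5503,-.3083,-.018,.129,0])
for free in ([0,1,2],[2,4],[0,1,2,4]):
    p=p0.copy()
    def f(v): x=p0.copy(); x[free]=v; return cost(x)
    v=p0[free]
    for k in(1,2):
        st=np.array([.008,.008,.06,.01,.1])[free]/k
        r=minimize(f,v,method="Nelder-Mead",options=dict(initial_simplex=np.vstack([v]+[v+np.eye(len(v))[i]*st[i] for i in range(len(v))]))); v=r.x
    print(free,v.round(4),r.fun,cost(p0))
cv2.imwrite("pics/v5.png",cv2.resize(a[180:270,215:315],(800,720),interpolation=2)[:600])
E
```

```text
[0, 1, 2] [ 0.5503 -0.3092 -0.0074] 440.2411764705882 447.59803921568624
[2, 4] [-0.0394  0.0068] 443.53921568627453 447.59803921568624
[0, 1, 2, 4] [ 0.5548 -0.3118 -0.0546  0.0853] 419.7901960784313 447.59803921568624
```

View pics/v5.png

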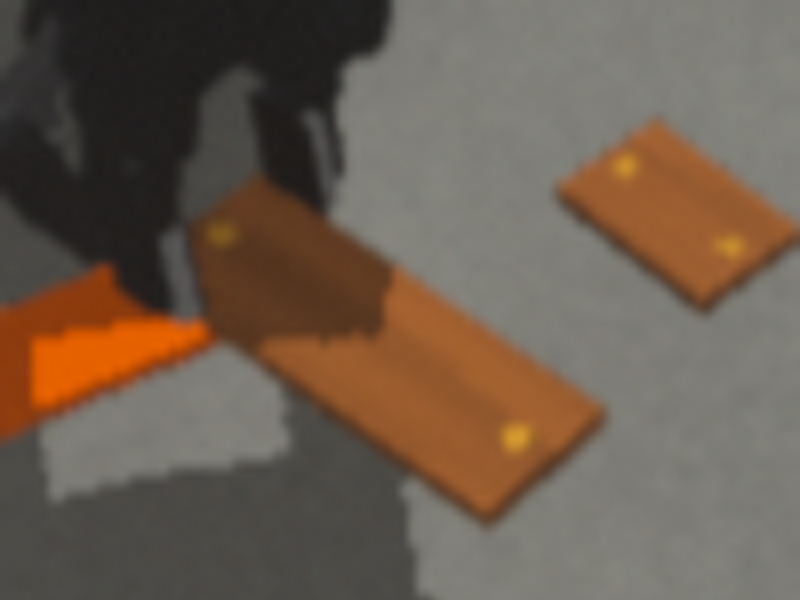

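Emit:
{"api": "step_arm", "payload": {
  "moves": [
    [[0, 1.7, 0, 0], [0, 3.4, 0, -0.015], [0, 3.4, 0, -0.02], [0, 3.4, 0, -0.02], [0, 3.4, 0, -0.02], [0, 3.4, 0, -0.02], [0, 3.4, 0, -0.02], [0, 3.4, 0, -0.02], [0, 3.4, 0, -0.02], [0, 3.4, 0, -0.02]]
  ]
}}

```text
t: 10.9
tool_pos: [0.501, 0.018, 0.1036]
tool_rot: [-2.427, -1.993, 0.001]
contact_force: [1.1, -0.3, -0.6]
opening: 0.042
```

Emit:
{"api": "step_arm", "payload": {
  "moves": [
    [[0, 3.4, 0, -0.02], [0, 3.4, 0, -0.017], [0, 3, -1, 0], [-0.1, 1.5, -2, 0], [0, 0, -1.5, 0], [0, 0, -1.3, 0], [0, 0, 0, 0], [0, 0, 0, 0]]
  ]
}}

```text
t: 11.57
tool_pos: [0.4996, 0.129, 0.0451]
tool_rot: [-2.461, -1.949, 0.004]
contact_force: [0.7, -1.0, 0.2]
opening: 0.0421
```

```bash
python3 s.py; python3 - <<'E'
from h import *
E=lambda a,b,z:(ray("scene",a,z).round(4)[:2],ray("scene",b,z).round(4)[:2])
print("before",E((250.25,247.25),(284.75,271.6),.008)); print("lifted",E((242.5,209.25),(279.4,234.6),.137))
a=viewer.get_image("scene"); b=viewer.get_image("top"); cv2.imwrite("pics/s6.png",a); cv2.imwrite("pics/t6.png",b)
R=[.640,.1025,-.230]; Pp=[.5475,.1242,-.23,.0635]
o=[]
for cam,im in (("scene",a),("top",b)):
    big=cv2.resize(im,None,fx=4,fy=4,interpolation=2)
    for B,q in ((RACK[1:2],R),(PASS,Pp)):
        P=np.array([proj(cam,x) for x in world(q,B[0])]); c=P.mean(0); P=np.round((P+.5)*4).astype(int)
        for i in range(8):
            for j in (1,2,4):
                if not i&j: cv2.line(big,tuple(map(int,P[i])),tuple(map(int,P[i|j])),(0,255,0),1)
    x,y=int(4*c[0])+60,int(4*c[1]); o.append(big[y-220:y+220,x-200:x+200])
cv2.imwrite("pics/v6.png",np.hstack(o))
E
```

```text
t 11.57 pos [0.4996 0.129  0.0451] jaw yaw 1.3395 z [-0.003 -0.    -1.   ] F [ 0.7 -1.   0.2] op 0.0421
before (array([ 0.498 , -0.3092]), array([ 0.6078, -0.3113]))
lifted (array([ 0.498 , -0.3072]), array([ 0.6076, -0.3115]))
```

View pics/v6.png

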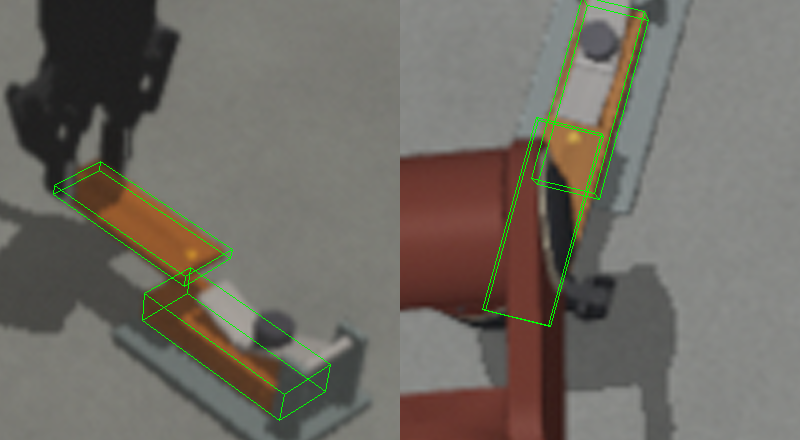

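The left view shows the slab held level in front of the rack, with its inner end at about crop (205,265), just short of the lip. The tool still lags about 6 mm in y. I'll correct that and lower.

Emit:
{"api": "step_arm", "payload": {
  "moves": [
    [[0.1, 0.3, 0, 0], [0, 0.34, 0, 0], [0, 0, -0.8, 0], [0, 0, -1, 0], [0, 0, -1, 0], [0, 0, -0.5, 0], [0, 0, 0, 0], [0, 0, 0, 0], [0, 0, 0, 0]]
  ]
}}

```text
t: 12.42
tool_pos: [0.5024, 0.135, 0.0135]
tool_rot: [2.463, 1.949, 0.0]
contact_force: [-0.1, 0.3, -0.1]
opening: 0.0418
```

```bash
python3 s.py; python3 - <<'E'
from h import *
a=viewer.get_image("scene"); cv2.imwrite("pics/s7.png",a)
for d in nets.pinpoint("scene","pass"): print(round(d["confidence"],2),d["at"], ray("scene",d["at"],.0355).round(4))
hsv=cv2.cvtColor(a,cv2.COLOR_BGR2HSV); p=proj("scene",(.6,.11,.0435)); print(p)
# eyelet: yellow pixels near predicted inner eyelet
q=proj("scene",(.5475+.055*np.cos(.23),.1242-.055*np.sin(.23),.0435)); x,y=q.round().astype(int)
w=a[y-8:y+9,x-8:x+9].astype(float); g=np.clip(w[:,:,1]-0.62*w[:,:,2]-3,0,None)*(hsv[y-8:y+9,x-8:x+9,1]>110)
ys,xs=np.mgrid[y-8:y+9,x-8:x+9]; c=((g*xs).sum()/g.sum(),(g*ys).sum()/g.sum()); print("pred",q,"found",c,g.max(),ray("scene",c,.0435),ray("scene",q,.0435))
E
```

```text
t 12.42 pos [0.5024 0.135  0.0135] jaw yaw 1.3389 z [ 0. -0. -1.] F [-0.1  0.3 -0.1] op 0.0418
0.92 [224.3, 222.3] [ 0.4133 -0.3062  0.0355]
0.79 [368.1, 154.4] [0.5477 0.1102 0.0355]
0.65 [213.8, 296.2] [ 0.5461 -0.4578  0.0355]
[384.3067115  159.51758207]
pred [384.96246704 159.35027707] found (np.float64(386.9510389300215), np.float64(158.16837831382853)) 12.900000000000006 [0.60274384 0.11913139 0.0435    ] [0.60105165 0.11166124 0.0435    ]
```

```bash
python3 - <<'E'
from h import *
Pp=[.5475,.1242,-.23,.0635]
for cam,(u,v) in (("scene",(191,254)),("top",(173,137))):
    c=np.array([proj(cam,x) for x in world(Pp,PASS[0])]).mean(0); x,y=int(4*c[0])+60,int(4*c[1])
    px=((x-200+u)/4-.5,(y-220+v)/4-.5); print(cam,px,ray(cam,px,.0781))
    if cam=="scene": e=ray(cam,px,.0781)
o=np.array([.4996-.5006+.5475,.129-.1354+.1242]); print("pred eyelet",o+.055*np.array([np.cos(.23),-np.sin(.23)]))
E
```

```text
scene (384.25, 151.0) [0.60064963 0.10304668 0.0781    ]
top (236.25, 188.0) [0.60179898 0.10524273 0.0781    ]
pred eyelet [0.60005165 0.10526124]
```

Both cameras put the inner eyelet within 2 mm of the prediction, so the slab lies on the rack axis with its origin at x≈-93 mm. I'll lower it and push along the rack's +x.

Emit:
{"api": "step_arm", "payload": {
  "moves": [
    [[0, 0, -0.2, 0], [0.49, -0.11, 0, 0], [0.97, -0.23, 0, 0], [0.97, -0.23, 0, 0], [0.49, -0.11, 0, 0], [0, 0, 0, 0], [0, 0, 0, 0]]
  ]
}}

```text
t: 13.1
tool_pos: [0.532, 0.128, 0.0114]
tool_rot: [2.464, 1.949, -0.0]
contact_force: [0.0, -0.5, -1.9]
opening: 0.0427
```

Emit:
{"api": "step_arm", "payload": {
  "moves": [
    [[0.49, -0.11, 0, 0], [0.49, -0.11, 0, 0], [0.49, -0.11, 0, 0], [0.49, -0.12, 0, 0], [0, 0, 0, 0], [0, 0, 0, 0]]
  ]
}}

```text
t: 13.6
tool_pos: [0.5523, 0.1235, 0.0119]
tool_rot: [2.463, 1.948, 0.002]
contact_force: [0.7, -0.8, -1.3]
opening: 0.0422
```

```bash
python3 s.py
```

```text
t 13.6 pos [0.5523 0.1235 0.0119] jaw yaw 1.3388 z [ 0.002 -0.    -1.   ] F [ 0.7 -0.8 -1.3] op 0.0422
```

Emit:
{"api": "step_arm", "payload": {
  "moves": [
    [[0.49, -0.11, 0, 0], [0.49, -0.12, 0, 0], [0.49, -0.11, 0, 0], [0.49, -0.12, 0, 0], [0.49, -0.11, 0, 0], [0.49, -0.11, 0, 0], [0.39, -0.09, 0, 0], [0, 0, 0, 0], [0, 0, 0, 0], [0, 0, 0, 0]]
  ]
}}

```text
t: 14.43
tool_pos: [0.5847, 0.116, 0.0117]
tool_rot: [2.463, 1.949, 0.001]
contact_force: [0.3, 0.3, -1.3]
opening: 0.0424
```

```bash
python3 s.py; python3 - <<'E'
from h import *
a=viewer.get_image("scene"); b=viewer.get_image("top"); cv2.imwrite("pics/s8.png",a); cv2.imwrite("pics/t8.png",b)
R=[.640,.1025,-.230]; u=np.array([np.cos(.23),-np.sin(.23)])
o=[]
for cam,im in (("scene",a),("top",b)):
    big=cv2.resize(im,None,fx=6,fy=6,interpolation=2)
    for B,q in ((PASS,[R[0]-.005*u[0],R[1]-.005*u[1],-.23,.034]),):
        P=np.array([proj(cam,x) for x in world(q,B[0])]); c=P.mean(0); P=np.round((P+.5)*6).astype(int)
        for i in range(8):
            for j in (1,2,4):
                if not i&j: cv2.line(big,tuple(map(int,P[i])),tuple(map(int,P[i|j])),(0,255,0),1)
    x,y=int(6*c[0]),int(6*c[1]); o.append(big[y-250:y+250,x-200:x+200])
cv2.imwrite("pics/v8.png",np.hstack(o))
E
```

```text
t 14.43 pos [0.5847 0.116  0.0117] jaw yaw 1.339 z [ 0.001 -0.    -1.   ] F [ 0.3  0.3 -1.3] op 0.0424
```

View pics/v8.png

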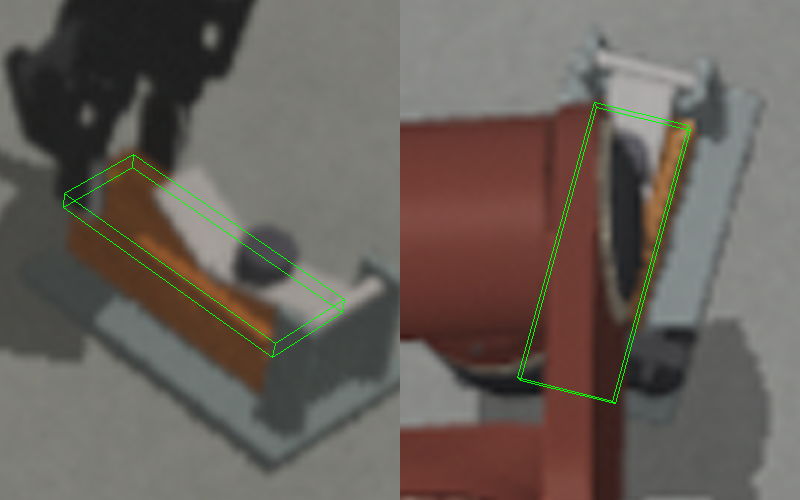

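The slab lies under the steel arm at the predicted place (outline corners at left-view (70,200) and (340,305)), with its origin at about x=-9 mm. I'll push it 4 mm more, set it down, release and lift away.

Emit:
{"api": "step_arm", "payload": {
  "moves": [
    [[0.39, -0.09, 0, 0], [0, 0, -0.15, 0], [0, 0, 0, 0], [0, 0, 0, 0]]
  ]
}}

```text
t: 14.87
tool_pos: [0.5886, 0.115, 0.0101]
tool_rot: [2.463, 1.949, 0.001]
contact_force: [1.0, -0.7, -0.8]
opening: 0.0419
```

Emit:
{"api": "step_arm", "payload": {
  "moves": [
    [[0, 0, 0, 0], [0, 0, 0, 0], [0, 0, 0, 0], [0, 0, 0, 0], [0, 0, 0, 0], [0, 0, 0.5, 0], [0, 0, 1, 0], [0, 0, 2, 0], [0, 0, 3, 0], [0, 0, 3, 0]]
  ],
  "grip": 0.3
}}

```text
t: 15.7
tool_pos: [0.5876, 0.1151, 0.1061]
tool_rot: [-2.463, -1.949, 0.002]
contact_force: [1.0, -0.7, 0.3]
opening: 0.0596
```

Emit:
{"api": "step_arm", "payload": {
  "moves": [
    [[0, 0, 3, 0], [-1, 2, 2, 0], [-1, 3.4, 0, 0], [-1, 3.4, 0, 0], [-1, 3.4, 0, 0], [-1, 3.4, 0, 0], [-1, 3.4, 0, 0], [-1, 3.4, 0, 0], [-1, 3.4, 0, 0], [-1, 3.4, 0, 0]]
  ]
}}

```text
t: 16.53
tool_pos: [0.4977, 0.4089, 0.1564]
tool_rot: [2.463, 1.95, 0.002]
contact_force: [0.5, -0.5, 0.0]
opening: 0.0601
```

```bash
python3 s.py; cat > e.py <<'E'
from h import *
a=viewer.get_image("scene"); b=viewer.get_image("top"); cv2.imwrite("pics/s9.png",a); cv2.imwrite("pics/t9.png",b)
for c,im in (("top",b),("scene",a)):
    for n in ("pass","short_tag","keeper"): print(c,n,[(round(d["confidence"],2),d["box"]) for d in nets.masks_of(c,n)])
# pass fit as box on pile, front part free of the arm
R=np.array([.640,.1025,-.23]); u=np.array([np.cos(.23),-np.sin(.23)]); n=np.array([u[1]*-1,u[0]])
sat=lambda im: im.max(2).astype(float)-im.min(2)
base=np.array([*(R[:2]-.005*u),-.23])
full=[boxpts(-65,65,-22,22,34,42)]
roi=[boxpts(-85,-26,-36,36,42,42.1)]; O={}
l,t,s=205,130,(90,75); off=np.array([l,t])
W=render("top",roi,base,off,s)>.5; S0=sat(b)[t:t+s[0],l:l+s[1]]
m=render("top",full,base,off,s)>.95; bg=np.percentile(S0[W],5); hi=np.median(S0[W&m]); M=np.clip((S0-bg)/(.9*(hi-bg)),0,1)
f=lambda p:np.abs(render("top",full,p,off,s)-M)[W].sum()
p=base
for k in (1,2,4): r=minimize(f,p,method="Nelder-Mead",options=dict(initial_simplex=np.vstack([p]+[p+np.diag([.008,.008,.08])[i]/k for i in range(3)]))); p=r.x
d=p[:2]-R[:2]; print("pass top fit",p.round(4),"in rack x,y,yaw",(d@u).round(4),(d@n).round(4),(p[2]+.23).round(3),r.fun/W.sum())
# visible eyelet: brightest yellow near predicted
q=proj("top",[*(base[:2]-.055*u),.042]); x,y=q.round().astype(int); w=b[y-6:y+7,x-6:x+7].astype(float)
g=w[:,:,1]/(w[:,:,2]+1); g=np.clip(g-np.median(g)-.04,0,None); ys,xs=np.mgrid[y-6:y+7,x-6:x+7]; c=((g*xs).sum()/g.sum(),(g*ys).sum()/g.sum())
E=ray("top",c,.042)[:2]-R[:2]; print("eyelet pred",q,"found",c,"rack",E@u,E@n)
tg={"top":wood(b,[316,219,338,243])}; t0=[.5018,-.1349,-.129]; print("tag now",fit(tg,TAG,t0)[0],"then",fit({"top":wood(cv2.imread("pics/top0.png"),[316,219,338,243])},TAG,t0)[0])
E
python3 e.py
```

```text
t 16.53 pos [0.4977 0.4089 0.1564] jaw yaw 1.3391 z [ 0.001  0.001 -1.   ] F [ 0.5 -0.5  0. ] op 0.0601
top pass [(0.81, [362.2, 259.2, 409.3, 290.6]), (0.74, [225.2, 155.1, 255.7, 201.6]), (0.64, [412.0, 217.2, 463.7, 236.6]), (0.41, [316.2, 218.0, 336.0, 243.6])]
top short_tag [(0.74, [317.0, 217.7, 337.4, 245.3])]
top keeper [(0.77, [232.7, 144.0, 254.3, 182.4])]
scene pass [(0.62, [198.1, 205.9, 247.5, 239.6]), (0.57, [372.4, 156.3, 405.6, 182.0])]
scene short_tag [(0.65, [283.8, 198.8, 316.1, 221.3])]
scene keeper [(0.66, [387.7, 152.2, 422.2, 180.0])]
pass top fit [ 0.637   0.1041 -0.2337] in rack x,y,yaw -0.0032 0.0009 -0.004 0.04140724383627516
eyelet pred [233.74944462 197.89254711] found (np.float64(232.54739192129838), np.float64(202.83204326208138)) rack -0.07368490352635773 -0.00042922663041209574
tag now [ 0.50223769 -0.13493911 -0.14722316] then [ 0.50191377 -0.13467283 -0.136133  ]
```

The fit gives (-3, +1) mm and yaw -0.004, but the eyelet estimate disagrees, probably because grey background contaminated it. I'll check the profile along the slab's axis.

```bash
python3 - <<'E'
from h import *
R=np.array([.640,.1025]); u=np.array([np.cos(.23),-np.sin(.23)]); n=np.array([-u[1],u[0]])
for cam,f in (("top","t9"),("scene","s9")):
    im=cv2.imread(f"pics/{f}.png").astype(np.float32)
    for s in range(-84,-24,4):
        px=[proj(cam,[*(R+u*s/1000+n*k/1000),.042]) for k in (-2,0,2)]
        v=np.mean([cv2.getRectSubPix(im,(1,1),tuple(map(float,p)))[0,0] for p in px],0); print(cam,s,v.round(),end="; ")
    print()
# arm lift: lip end before/after, predicted pixel of lip tip underside
for th in (0,.14):
    x,z=-101,-10; c,s=np.cos(th),np.sin(th); X=76+x*c+z*s; Z=62-x*s+z*c
    print("lip tip",th,proj("scene",[*(R+u*X/1000),Z/1000]),X,Z)
a=cv2.imread("pics/scene0.png");b=cv2.imread("pics/s9.png")
for nme,i in(("before",a),("after",b)):
    w=i[150:185,372:425].astype(int); m=(w.max(2)-w.min(2)<14)&(w.min(2)>140); m=cv2.morphologyEx(m.astype(np.uint8),2,np.ones((2,2),np.uint8)); y,x=np.where(m); k=np.argsort(x)[:6]; print(nme,len(x),"leftmost",x[k]+372,y[k]+150,"top row",y.min()+150)
E
```

```text
top -84 [126. 129. 128.]; top -80 [127. 130. 128.]; top -76 [104. 106. 103.]; top -72 [79. 82. 83.]; top -68 [ 58.  90. 128.]; top -64 [ 63. 117. 160.]; top -60 [ 73. 150. 190.]; top -56 [ 64. 124. 165.]; top -52 [ 62. 101. 147.]; top -48 [ 61. 101. 146.]; top -44 [ 62. 102. 147.]; top -40 [ 62. 102. 147.]; top -36 [ 62. 102. 147.]; top -32 [ 62. 102. 147.]; top -28 [ 60.  99. 143.]; 
scene -84 [112. 118. 118.]; scene -80 [112. 118. 118.]; scene -76 [111. 118. 118.]; scene -72 [107. 116. 120.]; scene -68 [ 81. 102. 130.]; scene -64 [ 51.  98. 148.]; scene -60 [ 45. 116. 172.]; scene -56 [ 45. 113. 170.]; scene -52 [ 45.  90. 145.]; scene -48 [ 44.  84. 138.]; scene -44 [ 45.  84. 139.]; scene -40 [ 49.  85. 137.]; scene -36 [ 55.  87. 133.]; scene -32 [ 60.  89. 131.]; scene -28 [ 76.  96. 125.]; 
lip tip 0 [389.19765849 159.71069862] -25.0 52.0
lip tip 0.14 [389.59515241 155.56222602] -25.40724676391871 66.1916946169415
before 98 leftmost [389 389 390 390 390 391] [163 164 164 163 165 164] top row 160
after 121 leftmost [390 390 391 391 391 391] [159 160 159 158 160 161] top row 157
```

The eyelet sits at x≈-59 in both views, so the slab's origin is at x≈-4 mm. The lip tip rose about 4 px, as expected for 0.14 rad. Handing in.

```bash
python3 -c "
from station import ctrl; print(ctrl.finish_job())"
```

```text
the job is handed in; nothing more can be done
None
```

The long wooden pass is under the steel arm of the rack and the job is handed in. I gripped it by its near end, carried it to the rack, pushed it in along the pile, released it and moved the robot clear.

**Last checks, from the cameras after release**
- **Pass position:** about 4 mm short of fully home, about 1 mm off the centre line and about 0.004 rad from straight. The top-view fit and the eyelet position in both views agree.
- **Steel arm:** its lip tip rose about 4 px, which matches the expected 0.14 rad with a pass under it. I did not measure the angle directly.
- **Flatness:** I did not measure it directly after release.
- **Short tag:** moved less than 1 mm, which is within measurement noise.
- **Robot:** clear of everything, with contact force near zero at about 16.5 s on the clock.

**What failed or disagreed**
- **Two missed grasps:** the first two closings found nothing, because the real fingertips stood about 2.5 cm above the reported TCP. I lowered step by step until the third closing held.
- **Discarded estimates:** a first automatic eyelet estimate put the pass about 14 mm farther out. It looked contaminated by the grey background, and the brightness profile along the pass in both views contradicted it. One network point during the approach was also about 14 mm off sideways, and I dropped it because the eyelet positions in both cameras agreed with each other.

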